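# Find the tube with the chilling rod by its weight and stand it in the mug

### The arm

A 6-joint arm with a two-finger parallel gripper is mounted at the origin on the work surface. World frame = base frame: x ahead of the robot, y to its left, z up, the work surface at z = 0. Lengths are in mm, angles in rad, forces in N, time in s.
With the tool pointing down it reaches from about 250 to 725 mm from the base axis. Payload 4 kg.
Tool frame: the origin (TCP) lies at the very end of the fingers, on their centre line; the grasp point (between the pads) lies 19 mm behind it; z points along the fingers, y is the line along which they close (so a half turn about z gives the same grasp; the last joint's range is limited). The gripper opens to 85 mm and grips with 20 to 120 N. Pads are 22 mm wide; open, the fingers measure 114 mm over their backs; the gripper's body (76 mm by 85 mm) begins 54 mm behind the grasp point. The pads swing forward as they close: fully open they stand 13 mm farther back than shut.
Start: joints at [-1.118, 0.241, 0.005, 1.335, 0, 1.571], TCP at [218.741, -449.613, 231.306] pointing down, gripper open.
Joint ranges: [-2.72, 2.72], [-1.05, 1.87], [-1.09, 1.28], [-1.99, 2.15], [-1.42, 1.44], [-3.14, 3.14]. Speed limits (rad/s): [2.79, 2.79, 3.14, 3.14, 3.14, 3.14].

### API

Orientations are given as a rotation vector (axis times angle).
In Python, from workcell import env gives the robot as it stands. The module is installed in compiled form; this text tells all that it offers.
- The arm moves only by the tool play_rows, never from a script. Its argument "commands" is a list of rows, each a list of 7 numbers: the turn, a rotation vector about the tool's x, y, z in degrees, then the shift along the tool's x, y, z in mm, then the opening, from 0 (shut) to 1 (fully open). A call has exactly 8 rows; each row is the pose to reach, as a shift and turn from the pose commanded when the call began, along the tool's axes at that moment; what a row does not reach only later rows make up. A row lasts 1/12 s, in which the tool goes at most 41.7 mm and 7.16 degrees, less where a joint would pass 70% of its speed; a pose out of reach is approached as far as the arm can. A call with a gripper value outside its range is refused whole. The fingers move at their own pace and stop on an object; "squeeze" is the grip in N (left out, the last holds). Time passes only in rows, so rows that repeat a pose let the fingers close, or fill a call up. It gives the time, the measured TCP pose, the force, the opening and the grip force at its end, in the units of the state.
- env.get_obs(): the state, without advancing time (a new reading comes with each control period).
- env.read_camera(name): name is "scene" or "side" or "wrist"; returns a dict with "img" (400x640x3 uint8, red, green, blue), "vertical_fov" (degrees; the focal length in pixels is half the picture's height over the tangent of half this angle, whatever the lens; pixels are square), "cx", "cy" (the principal point, pixels), "world_to_cam" (4x4, takes a point from world to camera coordinates); the wrist camera has in their place "hand_eye" (4x4, takes a point from camera to tool coordinates, whose origin is the TCP and whose axes are the flange's). Camera axes: x right, y up, looking along -z (the intrinsics and any distortion apply to the point x, -y, -z); pixel columns grow to the right and rows downward; lengths in mm; the calibration is good to about 2 mm. A picture is of the moment at which its call begins: read the wrist's pose just before it. There is no depth.
- env.job_done(): hands the job in; it is judged then, once.
Trained networks look in the newest picture that a camera, given by its name, has taken for a name from the list of things; names that differ only in an ending like _2 or _b are one class to them, and where a whole thing is asked for, a point or a joint stands for the part that bears it (a point fixed in the world has none). Each returns a list of dicts, best first, with "p" (0 to 1); they miss things now and then, are a little off and sometimes report something else, mostly with a low value. They report only what shows in the picture. A call takes as long as a camera call. They do not tell look-alikes from the thing itself.
- env.trace(camera, name): "region" (400x640 bool, what is visible of it) and "bbox" ([centre column, centre row, width, height] in pixels, round what is visible of it).
The state is a dict: "t": time; "q": joint angles; "dq": joint speeds; "tau": joint torques, N m; "position": TCP position; "eef_rot": TCP orientation; "force": force on the tool from outside, world axes, zero at the start; "moment": the same for the moment, N m; "opening": opening from 0.0 (shut) to 1.0 (fully open); "gripper_force": force on a finger pad.
Only numpy, scipy, OpenCV 4.12 (cv2) and the standard library are available. Lean on these libraries where they do the work, as an engineer would, in place of code of your own. Each camera call takes 0.05 s, during which the arm holds its last target. There are 200 camera calls.

### The job

Three identical closed tubes lean in the wooden rack; one of them holds the heavy steel chilling rod for iced tea and the other two are empty, which can only be told by feeling their weight. Find the heavy tube and stand it straight up on its base in the yellow mug, setting it down rather than dropping it, with the mug left standing about where it is. The two empty tubes must end up fully home in the rack, and the jar, the infuser ball and the spoon rest stay where they are.

Things in the scene. Friction and masses are not known exactly. Their poses are not given: they have to be found in the camera images.
- tube_a: One of three lookalike capped aluminium tubes, cylinder 36 mm dia, 190 mm long. Origin: centre of the flat bottom; z along the tube to the cap. Starts in a rack socket leaning 35 deg, upper 82 mm sticking out. Empty about 80 to 130 g; the one with the rod (any of the three) 330 to 460 g. The rod is 110 mm long, at the bottom of the tube, with 3.5 mm of play.
- tube_b: One of three lookalike capped aluminium tubes, cylinder 36 mm dia, 190 mm long. Origin: centre of the flat bottom; z along the tube to the cap. Starts in a rack socket leaning 35 deg, upper 82 mm sticking out. Empty about 80 to 130 g; the one with the rod (any of the three) 330 to 460 g. The rod is 110 mm long, at the bottom of the tube, with 3.5 mm of play.
- tube_c: One of three lookalike capped aluminium tubes, cylinder 36 mm dia, 190 mm long. Origin: centre of the flat bottom; z along the tube to the cap. Starts in a rack socket leaning 35 deg, upper 82 mm sticking out. Empty about 80 to 130 g; the one with the rod (any of the three) 330 to 460 g. The rod is 110 mm long, at the bottom of the tube, with 3.5 mm of play.
- rack: Fixed wooden rack 344 mm wide (y): block with 3 sockets in a row on y, 100 mm apart, leaning 35 deg, mouths towards rack -x (the robot). Axis up, rack frame: (-0.574, 0, 0.819). Sockets 42 mm square, 108 mm deep: 3 mm play each side of a tube. Origin: shelf, under the middle seat. Highest wood 148 mm, tube tops 208 mm above the shelf. Walls help carry a half-drawn tube.
- rack_seat0 (a point): Centre of the floor of the left socket (rack y = +100 mm), 42 mm above the shelf; a tube is fully home when its bottom rests here. Axes as the rack's.
- rack_seat1 (a point): Centre of the floor of the middle socket (rack y = 0 mm), 42 mm above the shelf; a tube is fully home when its bottom rests here. Axes as the rack's.
- rack_seat2 (a point): Centre of the floor of the right socket (rack y = -100 mm), 42 mm above the shelf; a tube is fully home when its bottom rests here. Axes as the rack's.
- mug: Loose yellow ceramic mug, 380 g, rim 90 mm across, 98 mm tall, wall 4 mm, handle on its +y side. Origin: centre of the underside; z up.
- mug_in (a point): Centre of the mug's inner floor; z up.
- jar: Bystander: closed glass jar with aluminium screw cap, 76 mm across, 120 mm tall, loose. Origin: centre of the underside.
- infuser: Bystander: stainless mesh infuser ball on a small foot, 52 mm across, 55 mm tall, loose. Origin: centre of the underside.
- spoon_rest: Bystander: white plastic spoon rest, 130 x 89 mm, 17 mm high, loose. Origin: centre of the underside.
Not all that is in view belongs to the job. What is shaped like the tube_c but blue or orange is not meant.

How it is judged:
By the outcome, as a careful person would: the job done as asked, in the order asked, and still so for the second after the job is handed in, with the robot touching nothing.
It also fails if it takes over 66 s, if anything falls off the work surface, if the arm or the gripper's body presses on something with over 40 N, if the wrist force passes 120 N, or if a joint passes its speed limit or range.

## Working session

There is one attempt and no reset: what is moved stays moved. The work goes in short steps, Python scripts to look and compute and a tool call to move; the robot and the scene stay as the last step left them, time stands still between calls to the robot, and variables do not carry over. Pictures are saved under pics/ and viewed, at most 10 in all, crops included, and the job is handed in when it is done.

Besides the shell and the picture viewer there is one more tool, called after "Emit:" as name([rows], argument=value, ...), one row to a line, values as JSON. play_rows: Moves the arm, as the interface text tells. Its arguments: {"type":"object","properties":{"commands":{"type":"array","items":{"type":"array","items":{"type":"number"}}},"squeeze":{"type":"number"}},"required":["commands"]}

```bash
mkdir -p pics; ls
cat > look.py <<'E'
from workcell import env
import cv2,numpy as np
o=env.get_obs();print({k:np.round(v,3).tolist() for k,v in o.items()})
ims=[]
for c in("scene","side"):
    r=env.read_camera(c);print(c,r["vertical_fov"],r["cx"],r["cy"],[k for k in r]);print(np.round(r["world_to_cam"],3).tolist())
    cv2.imwrite(f"pics/{c}0.png",r["img"][:,:,::-1])
    for n in("tube_a","rack","mug","jar","infuser","spoon_rest"):
        for d in env.trace(c,n)[:5]:print(n,round(d["p"],2),np.round(d["bbox"]).tolist())
E
python3 look.py
```

```text
pics
{'t': 0.0, 'q': [-1.118, 0.241, 0.004, 1.335, 0.0, 1.571], 'dq': [-0.001, -0.0, -0.001, 0.001, 0.001, 0.002], 'tau': [0.0, -37.232, 25.241, 0.017, -0.0, -0.0], 'position': [218.467, -449.039, 230.365], 'eef_rot': [-3.059, -0.705, 0.001], 'force': [1.055, 0.818, 0.005], 'moment': [0.026, 0.006, 0.037], 'gripper_force': 0.0, 'opening': 0.998}
scene 49.001533022171294 324.69206464431164 192.56531801642348 ['img', 'vertical_fov', 'cx', 'cy', 'world_to_cam']
[[-0.543, 0.84, 0.024, 332.241], [-0.5, -0.346, 0.794, 189.385], [0.675, 0.419, 0.607, -1525.684], [0.0, 0.0, 0.0, 1.0]]
tube_a 0.95 [327.0, 147.0, 58.0, 16.0]
tube_a 0.78 [396.0, 188.0, 22.0, 41.0]
tube_a 0.71 [436.0, 203.0, 24.0, 41.0]
tube_a 0.6 [252.0, 232.0, 77.0, 19.0]
tube_a 0.58 [293.0, 295.0, 90.0, 35.0]
rack 0.96 [385.0, 244.0, 164.0, 121.0]
mug 0.63 [254.0, 152.0, 43.0, 37.0]
mug 0.41 [431.0, 211.0, 36.0, 20.0]
jar 0.63 [205.0, 182.0, 36.0, 46.0]
spoon_rest 0.7 [429.0, 211.0, 33.0, 15.0]
side 46.81309979192937 316.23369427285985 207.91727574663108 ['img', 'vertical_fov', 'cx', 'cy', 'world_to_cam']
[[-0.86, -0.511, 0.005, 432.149], [0.334, -0.555, 0.762, -241.379], [-0.387, 0.657, 0.647, -946.04], [0.0, 0.0, 0.0, 1.0]]
tube_a 0.93 [250.0, 249.0, 34.0, 37.0]
tube_a 0.8 [290.0, 189.0, 37.0, 36.0]
tube_a 0.78 [272.0, 218.0, 36.0, 37.0]
tube_a 0.74 [445.0, 217.0, 22.0, 58.0]
tube_a 0.71 [207.0, 201.0, 43.0, 58.0]
rack 0.81 [242.0, 249.0, 131.0, 156.0]
mug 0.85 [398.0, 159.0, 37.0, 44.0]
jar 0.56 [332.0, 133.0, 24.0, 44.0]
infuser 0.61 [350.0, 225.0, 24.0, 27.0]
infuser 0.52 [242.0, 251.0, 129.0, 158.0]
spoon_rest 0.77 [303.0, 300.0, 71.0, 56.0]
```

View pics/scene0.png

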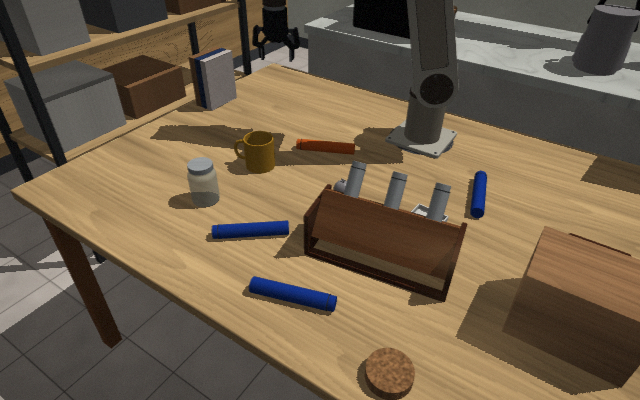

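View pics/side0.png

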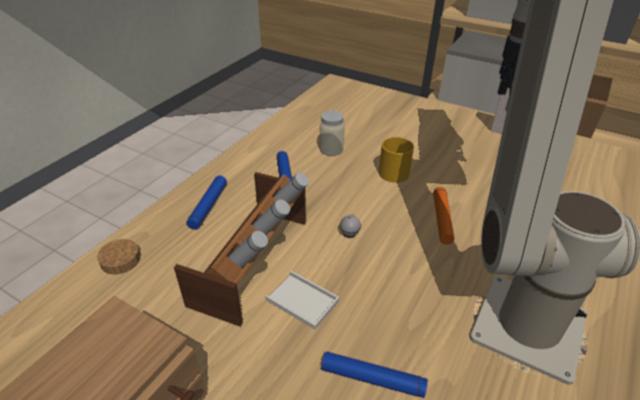

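The scene picture shows the three grey tubes in the rack, tops near (357,167), (398,177), (440,189), and the mug at (260,152). In the side picture their caps are at (256,240), (280,210), (299,182), with the mug at (397,160), the infuser at (350,225) and the spoon rest at (303,300). Blue and orange tubes lie around as decoys. Next I fit the poses.

```bash
cat > geo.py <<'E'
from workcell import env
import cv2,numpy as np
from scipy.optimize import minimize
def K(r):
    f=200/np.tan(np.radians(r["vertical_fov"]/2)); return f,r["cx"],r["cy"]
def proj(r,P,w2c=None):
    M=np.array(r["world_to_cam"]) if w2c is None else w2c
    p=np.c_[P,np.ones(len(P))]@M.T; f,cx,cy=K(r)
    return np.c_[cx+f*p[:,0]/-p[:,2], cy+f*p[:,1]/p[:,2]]
def cyl(base,ax,r,l0,l1):
    ax=np.array(ax)/np.linalg.norm(ax); u=np.cross(ax,[0.3,1,.1]);u/=np.linalg.norm(u);v=np.cross(ax,u)
    t=np.linspace(0,2*np.pi,24,endpoint=False)[:,None]
    c=np.cos(t)*u+np.sin(t)*v
    return np.r_[np.array(base)+ax*l0+r*c,np.array(base)+ax*l1+r*c]
def hullmask(px,S=4):
    m=np.zeros((400*S,640*S),np.uint8); h=cv2.convexHull(np.round((px+.5)*S).astype(np.int32)); cv2.fillConvexPoly(m,h,1)
    return cv2.resize(m.astype(np.float32),(640,400),interpolation=cv2.INTER_AREA)
def iou(a,b): return np.minimum(a,b).sum()/np.maximum(a,b).sum()
def rackpts(x,y,yaw,z=0):
    R=np.array([[np.cos(yaw),-np.sin(yaw),0],[np.sin(yaw),np.cos(yaw),0],[0,0,1]])
    ax=R@[-.5736,0,.8192]
    return R,ax,[R@[0,s,42]+[x,y,z] for s in(100,0,-100)]
E
cat > fit.py <<'E'
from geo import *
def pick(c,n,pts,minp=.2):
    ds=env.trace(c,n);out=[]
    for p in pts:
        d=min(ds,key=lambda d:np.hypot(d["bbox"][0]-p[0],d["bbox"][1]-p[1]));out.append(d["region"].astype(np.float32))
    return out
R={};T={};M={}
for c,tp,mp in(("scene",[(355,182),(397,190),(437,203)],(256,152)),("side",[(290,189),(272,218),(250,249)],(397,160))):
    R[c]=env.read_camera(c);T[c]=pick(c,"tube_a",tp);M[c]=pick(c,"mug",[mp])[0]
def cost(v,full=0):
    q=[]
    Rr,ax,s=rackpts(v[0],v[1],v[2]/100,v[3])
    for c in R:
        for i in range(3):q.append(iou(hullmask(proj(R[c],cyl(s[i],ax,18,108,190))),T[c][i]))
    return q if full else -np.mean(q)
# initial guess: triangulate centroid
def tri(ma,mb):
    A=[];b=[]
    for c,m in(("scene",ma),("side",mb)):
        ys,xs=np.nonzero(m);W=np.array(R[c]["world_to_cam"]);f,cx,cy=K(R[c])
        a=(xs.mean()-cx)/f;e=(ys.mean()-cy)/f
        for row in(W[0]+a*W[2],W[1]-e*W[2]):A.append(row[:3]);b.append(-row[3])
    return np.linalg.lstsq(np.array(A),np.array(b),rcond=None)[0]
P=[tri(T["scene"][i],T["side"][i]) for i in range(3)];print("tube mids",np.round(P,1).tolist())
d=P[0]-P[2];yaw=np.arctan2(-d[0],d[1]);c0=np.mean(P,0);_,ax,s=rackpts(0,0,yaw);g=c0-(s[1]+ax*149)
best=minimize(cost,[g[0],g[1],yaw*100,0],method="Nelder-Mead",options=dict(initial_simplex=np.array([[g[0],g[1],yaw*100,0]]+[[g[0]+(k==0)*12,g[1]+(k==1)*12,yaw*100+(k==2)*8,(k==3)*6] for k in range(4)]),maxiter=250))
print("guess",g,yaw,"rack",best.x,best.fun,np.round(cost(best.x,1),2))
mg=tri(M["scene"],M["side"]);print("mug mid",mg)
mc=lambda v:-np.mean([iou(hullmask(proj(R[c],cyl([v[0],v[1],v[2]],[0,0,1],45,0,98))),cv2.morphologyEx(M[c],cv2.MORPH_OPEN,np.ones((11,11)))) for c in R])
b=minimize(mc,[mg[0],mg[1],0],method="Nelder-Mead",options=dict(initial_simplex=[[mg[0],mg[1],0],[mg[0]+12,mg[1],0],[mg[0],mg[1]+12,0],[mg[0],mg[1],6]]))
print("mug",b.x,b.fun)
for c in R:
    im=R[c]["img"][:,:,::-1].copy()
    _,ax,s=rackpts(best.x[0],best.x[1],best.x[2]/100,best.x[3])
    for q in[cyl(s[i],ax,18,108,190) for i in range(3)]+[cyl(b.x,[0,0,1],45,0,98)]:
        cv2.polylines(im,[cv2.convexHull(np.round(proj(R[c],q)).astype(np.int32))],1,(0,255,0),1)
    u=(R[c],[ (250,130,460,250),(200,120,440,300)][c=="side"]);x0,y0,x1,y1=u[1]
    x0,y0,x1,y1=(200,110,480,300) if c=="scene" else (200,110,480,300)
    cv2.imwrite(f"pics/ov_{c}.png",cv2.resize(im[y0:y1,x0:x1],None,fx=1.5,fy=1.5))
a=[cv2.imread(f"pics/ov_{c}.png") for c in R];cv2.imwrite("pics/ov.png",np.vstack(a))
w=env.read_camera("wrist");print({k:v for k,v in w.items() if k!="img"})
E
python3 fit.py
```

```text
tube mids [[544.2, 35.7, 162.3], [554.7, 68.4, 143.4], [514.9, 234.6, 161.2]]
guess [453.38355898 100.46534455  -8.4172006 ] -2.995284837943304 rack [ 433.65580316  111.47144322 -289.22155985   -5.4407502 ] -0.33261021971702576 [0.52 0.   0.62 0.29 0.29 0.28]
mug mid [ 447.88132853 -352.68115515   49.27231754]
mug [ 446.87286684 -347.51097907    2.24093605] -0.955712616443634
{'vertical_fov': 62.38669035477511, 'cx': 325.42271825020293, 'cy': 199.03473197734363, 'hand_eye': array([[-2.49180506e-04,  9.58585281e-01,  2.84805541e-01,
         7.24933664e+01],
       [ 9.99999969e-01,  2.37041341e-04,  7.70917498e-05,
        -8.14524569e-01],
       [ 6.38832924e-06,  2.84805551e-01, -9.58585311e-01,
        -1.43099908e+02],
       [ 0.00000000e+00,  0.00000000e+00,  0.00000000e+00,
         1.00000000e+00]])}
```

View pics/ov.png

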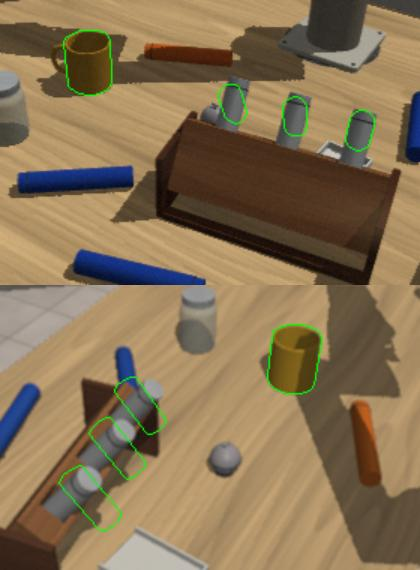

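```bash
cat > p.py <<'E'
s=open('fit.py').read()
s=s.replace('[(355,182),(397,190),(437,203)]','[(437,203),(396,188),(355,182)]').replace('[(290,189),(272,218),(250,249)]','[(250,249),(272,218),(290,189)]')
s=s.replace('for i in range(3):q.append(iou(hullmask(proj(R[c],cyl(s[i],ax,18,108,190))),T[c][i]))','''for i in range(3):
            if c=="scene" and i==2: continue
            q.append(iou(hullmask(proj(R[c],cyl(s[i],ax,18,108,190)))*KP[c],T[c][i]))''')
s=s.replace("def cost","KP={}\nfor c in R: KP[c]=1.\nKP['scene']=1-max(env.trace('scene','rack'),key=lambda d:d['p'])['region'].astype(np.float32)\ndef cost")
s=s.replace("P=[tri(T[\"scene\"][i],T[\"side\"][i]) for i in range(3)]","P=[tri(T[\"scene\"][i],T[\"side\"][i]) for i in range(2)]").replace("d=P[0]-P[2]","d=P[0]-P[1]").replace("c0=np.mean(P,0)","c0=P[1]")
open('fit.py','w').write(s)
E
python3 p.py; python3 fit.py
```

```text
Traceback (most recent call last):
  File "fit.py", line 9, in <module>
    R[c]=env.read_camera(c);T[c]=pick(c,"tube_a",tp);M[c]=pick(c,"mug",[mp])[0]
                                                          ~~~~^^^^^^^^^^^^^^
  File "fit.py", line 5, in pick
    d=min(ds,key=lambda d:np.hypot(d["bbox"][0]-p[0],d["bbox"][1]-p[1]));out.append(d["region"].astype(np.float32))
ValueError: min() iterable argument is empty
```

That overlay was left over from the earlier run. It shows the mug fit is right and the tube matches were mixed up. I'll retry with matching gated by distance.

```bash
cat > p.py <<'E'
s=open('fit.py').read()
a=s.index("def pick");b=s.index("R={};T")
s=s[:a]+'''def pick(c,n,pts):
    out=[None]*len(pts)
    for k in range(5):
        R[c]=env.read_camera(c);ds=env.trace(c,n)
        for i,p in enumerate(pts):
            for d in ds:
                if out[i] is None and np.hypot(d["bbox"][0]-p[0],d["bbox"][1]-p[1])<14:out[i]=d["region"].astype(np.float32)
        if all(o is not None for o in out):break
    return out
'''+s[b:]
s=s.replace("R[c]=env.read_camera(c);T[c]","T[c]").replace('if c=="scene" and i==2','if T[c][i] is None')
s=s.replace("KP['scene']=1-max(env.trace('scene','rack'),key=lambda d:d['p'])['region'].astype(np.float32)","KP['scene']=1-pick('scene','rack',[(385,244)])[0]")
open('fit.py','w').write(s)
E
python3 p.py; python3 fit.py
```

```text
tube mids [[514.0, 234.5, 161.4], [529.6, 136.2, 162.1]]
guess [613.98460109 149.59629842  -2.00319734] 0.15737127759930883 rack [613.87333644 149.09699099  15.90978939  -2.02733974] -0.9190074801445007 [0.94 0.92 0.94 0.92 0.92 0.87]
mug mid [ 448.09889959 -352.68394779   49.94422381]
mug [ 447.37191874 -348.40327751    1.78285103] -0.9586313962936401
{'vertical_fov': 62.38669035477511, 'cx': 325.42271825020293, 'cy': 199.03473197734363, 'hand_eye': array([[-2.49187748e-04,  9.58585283e-01,  2.84805535e-01,
         7.24933663e+01],
       [ 9.99999969e-01,  2.37048291e-04,  7.70937863e-05,
        -8.14536876e-01],
       [ 6.38830347e-06,  2.84805545e-01, -9.58585312e-01,
        -1.43099888e+02],
       [ 0.00000000e+00,  0.00000000e+00,  0.00000000e+00,
         1.00000000e+00]])}
```

View pics/ov.png

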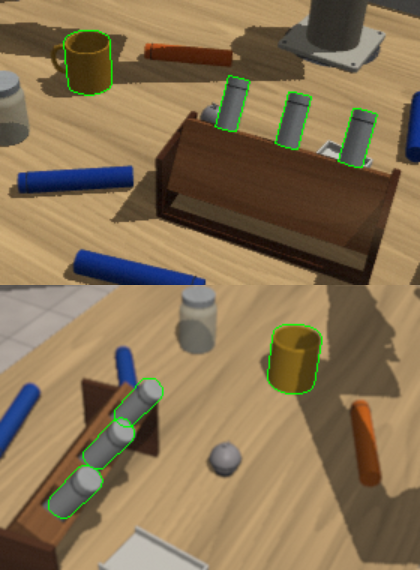

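The overlay now fits all three tubes and the mug. The rack is at (614, 149) with yaw 0.159, and the mug is at (447, -348). Next comes a helper for the move numbers.

```bash
cat > mv.py <<'E'
from geo import *
import sys
from scipy.spatial.transform import Rotation as Ro
RX=(613.9,149.1,.159,-2.0); MUG=(447.2,-348,0)
Rr,AX,S=rackpts(*RX)
def rackpose(i,s):
    z=-AX;y=-Rr[:,1];return S[i]+AX*s,np.c_[np.cross(y,z),y,z]
def rel(p,R,p0=None,R0=None):
    o=env.get_obs();p0=o["position"] if p0 is None else p0;R0=Ro.from_rotvec(o["eef_rot"]).as_matrix() if R0 is None else R0
    r=np.degrees(Ro.from_matrix(R0.T@R).as_rotvec());d=R0.T@(p-p0)
    print("turn",np.round(r,1).tolist(),"shift",np.round(d,1).tolist())
def st():
    o=env.get_obs();print({k:np.round(o[k],3).tolist() for k in("t","q","position","force","moment","tau","opening","gripper_force")})
E
python3 -c "
from mv import *
st()
p,R=rackpose(2,225);print(p,R)
rel(p+[0,0,0],R)"
```

```text
{'t': 1.75, 'q': [-1.118, 0.241, 0.005, 1.335, -0.0, 1.571], 'position': [218.744, -449.619, 231.302], 'force': [0.186, -0.9, 0.399], 'moment': [-0.046, 0.001, 0.03], 'tau': [0.001, -37.22, 25.269, 0.001, 0.0, 0.0], 'opening': 1.003, 'gripper_force': 0.0}
[502.30103889  29.92720327 224.32      ] [[ 0.8088667   0.1583309   0.56636467]
 [ 0.12970467 -0.98738611  0.0908186 ]
 [ 0.5736     -0.         -0.8192    ]]
turn [-5.1, 34.7, 16.3] shift [464.8, -307.2, 7.0]
```

Emit:
play_rows([
  [-0.3,2.1,1,29,-19,-2,1],
  [-0.6,4.3,2,58,-38,-5,1],
  [-1,6.5,3,87,-57,-8,1],
  [-1.3,8.6,4,116,-76,-10,1],
  [-1.6,10.8,5,145,-95,-12,1],
  [-2,13,6,174,-114,-15,1],
  [-2.3,15.1,7,203,-133,-17,1],
  [-2.6,17.3,8,232,-152,-20,1],
])

```text
t: 2.42
position: [361.4, -210.0, 251.5]
eef_rot: [-3.044, -0.477, -0.475]
force: [1.3, -0.4, 0.2]
opening: 1.002
gripper_force: 0.0
```

```bash
python3 -c "
from mv import *
st()
p,R=rackpose(2,225)
rel(p+[0,0,0],R)"
```

```text
{'t': 2.417, 'q': [-0.704, -0.086, -0.343, 1.128, 0.246, 2.15], 'position': [361.374, -209.999, 251.549], 'force': [1.345, -0.398, 0.231], 'moment': [-0.104, 0.238, -0.002], 'tau': [-3.986, -20.952, 26.823, -0.414, 0.534, -0.957], 'opening': 1.002, 'gripper_force': 0.0}
turn [-2.6, 17.3, 8.2] shift [190.4, -186.7, 84.2]
```

```bash
python3 -c "
from mv import *
p,R=rackpose(2,255)
rel(p,R)"
```

```text
turn [-2.6, 17.3, 8.2] shift [181.5, -188.6, 55.5]
```

Emit:
play_rows([
  [0,0,-7,23,-24,7,1],
  [0,0,-14,46,-48,14,1],
  [0,0,-21,69,-72,21,1],
  [0,0,-28,92,-96,28,1],
  [0,0,-35,115,-120,35,1],
  [0,0,-42,138,-144,42,1],
  [0,0,-49,160,-168,49,1],
  [0,0,-56,181,-188,55,1],
])

```text
t: 3.08
position: [484.3, 27.3, 248.8]
eef_rot: [2.383, 1.805, 0.422]
force: [0.4, -0.3, 0.5]
opening: 1.002
gripper_force: 0.0
```

Emit:
play_rows([
  [0,0,-7,0,0,0,1],
  [0,0,-14,0,0,0,1],
  [0,0,-21,0,0,0,1],
  [0,0,-28,0,0,0,1],
  [0,0,-35,0,0,0,1],
  [0,0,-42,0,0,0,1],
  [0,0,-49,0,0,0,1],
  [0,0,-56,0,0,0,1],
])

```text
t: 3.75
position: [483.9, 25.1, 248.7]
eef_rot: [1.216, 2.621, 0.275]
force: [-0.6, 0.3, -0.2]
opening: 1.0
gripper_force: 0.0
```

```bash
sed -i 's/y=-Rr\[:,1\]/y=Rr[:,1]/' mv.py; python3 -c "
from mv import *
st()
p,R=rackpose(2,225)
rel(p+[0,0,0],R)"
```

```text
{'t': 3.75, 'q': [0.01, -0.027, -0.303, 0.997, 0.066, 0.889], 'position': [483.91, 25.136, 248.655], 'force': [-0.641, 0.263, -0.218], 'moment': [-0.073, 0.306, 0.053], 'tau': [0.014, -25.87, 27.228, -2.199, 0.205, 1.207], 'opening': 1.0, 'gripper_force': 0.0}
turn [-7.9, -16.6, -58.8] shift [-4.5, 9.8, 28.9]
```

Emit:
play_rows([
  [-0.9,-1.9,-6.7,-1,1,3,1],
  [-1.8,-3.8,-13.4,-1,2,6,1],
  [-2.7,-5.7,-20,-2,4,9,1],
  [-3.6,-7.5,-26.7,-2,5,12,1],
  [-4.5,-9.4,-33.4,-3,6,15,1],
  [-5.4,-11.3,-40,-4,7,20,1],
  [-6.3,-13.2,-46.7,-4,9,25,1],
  [-7.2,-15.1,-53.4,-4.5,9.8,28.9,1],
])

```text
t: 4.42
position: [502.3, 30.2, 224.2]
eef_rot: [-0.079, 2.557, 0.082]
force: [-0.0, -0.3, -0.2]
opening: 1.002
gripper_force: 0.0
```

```bash
python3 -c "
from mv import *
st()
p,R=rackpose(2,215)
rel(p+[0,0,0],R)"
```

```text
{'t': 4.417, 'q': [0.021, -0.15, -0.61, 0.528, 0.064, -0.021], 'position': [502.267, 30.172, 224.222], 'force': [-0.004, -0.341, -0.215], 'moment': [-0.104, 0.532, 0.057], 'tau': [0.688, -19.835, 28.513, -3.164, -0.062, 1.27], 'opening': 1.002, 'gripper_force': 0.0}
turn [-0.8, -1.4, -5.4] shift [-0.3, -0.1, 9.9]
```

Emit:
play_rows([
  [-0.8,-1.4,-5.4,0,0,0,1],
  [-0.8,-1.4,-5.4,0,0,0,1],
  [-0.8,-1.4,-5.4,0,0,0,1],
  [-0.8,-1.4,-5.4,0,0,0,1],
  [-0.8,-1.4,-5.4,0,0,0,1],
  [-0.8,-1.4,-5.4,0,0,0,1],
  [-0.8,-1.4,-5.4,0,0,0,1],
  [-0.8,-1.4,-5.4,0,0,0,1],
])

```text
t: 5.08
position: [502.6, 29.9, 224.4]
eef_rot: [-0.194, 2.527, 0.066]
force: [-0.3, -1.2, 0.3]
opening: 1.001
gripper_force: 0.0
```

```bash
cat > wrist.py <<'E'
from mv import *
import sys
o=env.get_obs();w=env.read_camera("wrist")
T=np.eye(4);T[:3,:3]=Ro.from_rotvec(o["eef_rot"]).as_matrix();T[:3,3]=o["position"]
W=np.linalg.inv(T@np.array(w["hand_eye"]))
im=w["img"][:,:,::-1].copy()
for i in range(3):
    q=proj(w,cyl(S[i],AX,18,108,190),W)
    if np.abs(q).max()<3000: cv2.polylines(im,[np.round(q[:24]).astype(np.int32),np.round(q[24:]).astype(np.int32)],1,(0,255,0),1)
cv2.imwrite(sys.argv[1],im)
E
python3 wrist.py pics/w1.png; python3 -c "
from mv import *
st()
p,R=rackpose(2,127)
rel(p+[0,0,0],R)"
```

```text
{'t': 5.133, 'q': [0.007, -0.16, -0.632, 0.495, 0.087, -0.119], 'position': [502.556, 29.923, 224.377], 'force': [-0.829, 1.074, -0.036], 'moment': [-0.029, 0.576, 0.028], 'tau': [0.003, -19.55, 27.568, -4.252, 0.228, 0.003], 'opening': 1.001, 'gripper_force': 0.0}
turn [0.0, -0.1, -0.3] shift [0.0, 0.0, 97.9]
```

View pics/w1.png

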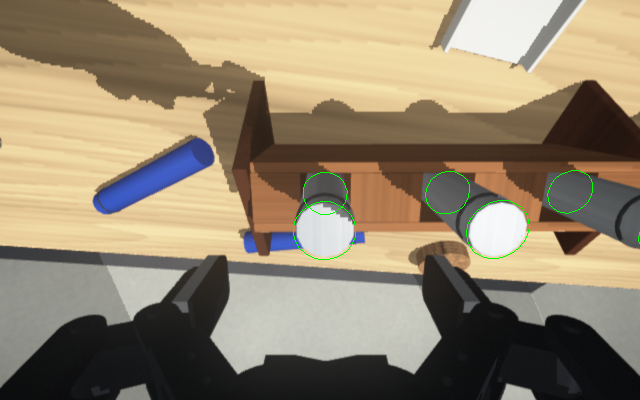

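The wrist picture confirms the fit. The predicted cap circles at (325,230) and (498,228) lie exactly on the caps, so I approach the right tube and grip it.

Emit:
play_rows([
  [0,0,0,0,0,15,1],
  [0,0,0,0,0,35,1],
  [0,0,0,0,0,55,1],
  [0,0,0,0,0,75,1],
  [0,0,0,0,0,90,1],
  [0,0,0,0,0,98,1],
  [0,0,0,0,0,98,1],
  [0,0,0,0,0,98,1],
])

```text
t: 5.8
position: [557.5, 38.7, 143.6]
eef_rot: [-0.194, 2.528, 0.066]
force: [0.5, -0.1, 0.2]
opening: 1.001
gripper_force: 0.0
```

Emit:
play_rows([
  [0,0,0,0,0,0,0.6],
  [0,0,0,0,0,0,0.3],
  [0,0,0,0,0,0,0.3],
  [0,0,0,0,0,0,0.3],
  [0,0,0,0,0,0,0.3],
  [0,0,0,0,0,0,0.3],
  [0,0,0,0,0,0,0.3],
  [0,0,0,0,0,0,0.3],
], squeeze=40)

```text
t: 6.47
position: [558.2, 38.2, 145.0]
eef_rot: [-0.193, 2.525, 0.064]
force: [-4.7, -1.8, 7.1]
opening: 0.397
gripper_force: 37.9
```

```bash
python3 -c "
from mv import *
st()
p,R=rackpose(2,127)
rel(p+[0,0,0],R)"
```

```text
{'t': 6.467, 'q': [0.029, 0.066, -0.667, 0.231, 0.073, -0.101], 'position': [558.17, 38.249, 145.045], 'force': [-4.7, -1.797, 7.143], 'moment': [-0.358, 0.629, -0.25], 'tau': [0.85, -24.105, 23.208, -4.374, 0.626, -0.006], 'opening': 0.397, 'gripper_force': 37.891}
turn [-0.1, -0.0, -0.3] shift [0.8, 0.6, 0.7]
```

Emit:
play_rows([
  [0,0,0,0,0,-8,0.3],
  [0,0,0,0,0,-20,0.3],
  [0,0,0,0,0,-35,0.3],
  [0,0,0,0,0,-50,0.3],
  [0,0,0,0,0,-60,0.3],
  [0,0,0,0,0,-60,0.3],
  [0,0,0,0,0,-60,0.3],
  [0,0,0,0,0,-60,0.3],
])

```text
t: 7.13
position: [524.2, 33.4, 193.3]
eef_rot: [-0.194, 2.526, 0.066]
force: [0.5, -0.1, 0.8]
opening: 0.396
gripper_force: 38.8
```

```bash
python3 -c "
from mv import *
st()
R=rackpose(2,127)[1]
o=env.get_obs();print('along axis',AX@o['force'])
p,R=rackpose(2,127)
rel(p+[0,0,0],R)"
```

```text
{'t': 7.133, 'q': [0.017, -0.076, -0.654, 0.388, 0.082, -0.111], 'position': [524.167, 33.392, 193.305], 'force': [0.541, -0.135, 0.802], 'moment': [0.006, 0.201, -0.032], 'tau': [-0.046, -22.267, 25.347, -3.686, 0.168, 0.0], 'opening': 0.396, 'gripper_force': 38.768}
along axis 0.3629145398281232
turn [0.0, -0.1, -0.3] shift [0.3, 0.0, 59.9]
```

```bash
cat > avg.py <<'E'
from mv import *
F=[];M=[];T=[]
for i in range(10):
    env.read_camera("scene");o=env.get_obs();F.append(o["force"]);M.append(o["moment"]);T.append(o["tau"])
print("F",np.round(np.mean(F,0),2),"sd",np.round(np.std(F,0),2),"M",np.round(np.mean(M,0),3),np.round(np.std(M,0),3),"tau",np.round(np.mean(T,0),2),o["t"],o["gripper_force"])
E
python3 avg.py
```

```text
F [1.35 0.19 0.58] sd [0.75 0.46 0.7 ] M [0.021 0.001 0.01 ] [0.044 0.088 0.03 ] tau [ -0.12 -22.01  24.91  -3.43   0.1   -0.  ] 7.6333 38.59414272475988
```

Emit:
play_rows([
  [0,0,0,0,0,-8,0.3],
  [0,0,0,0,0,-18,0.3],
  [0,0,0,0,0,-30,0.3],
  [0,0,0,0,0,-42,0.3],
  [0,0,0,0,0,-52,0.3],
  [0,0,0,0,0,-56,0.3],
  [0,0,0,0,0,-56,0.3],
  [0,0,0,0,0,-56,0.3],
])

```text
t: 8.3
position: [491.5, 28.1, 238.3]
eef_rot: [-0.194, 2.528, 0.065]
force: [0.5, -0.5, -1.6]
opening: 0.401
gripper_force: 38.7
```

```bash
python3 avg.py; python3 wrist.py pics/w2.png
```

```text
F [-0.16 -0.17 -1.4 ] sd [0.59 0.53 0.58] M [-0.114  0.68  -0.003] [0.026 0.022 0.033] tau [-1.000e-02 -1.880e+01  2.863e+01 -4.480e+00  2.600e-01 -0.000e+00] 8.8 38.70780596975237
```

View pics/w2.png

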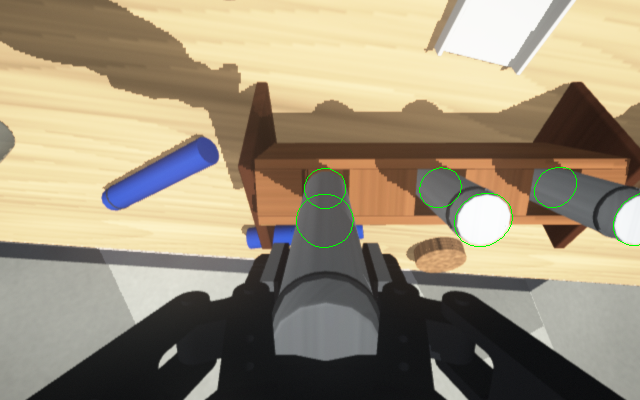

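It reads -1.4 N, so this tube is empty (about 0.13 kg). The picture shows it clear of its socket and still lined up. I'll put it back.

```bash
python3 -c "
from mv import *
p,R=rackpose(2,127)
rel(p,R); rel(np.array([558.17,38.25,145.05]),R)"
```

```text
turn [0.0, -0.1, -0.3] shift [-0.3, 0.1, 115.8]
turn [0.0, -0.1, -0.3] shift [-1.1, -0.5, 115.1]
```

Emit:
play_rows([
  [0,0,0,-1.5,0,4,0.3],
  [0,0,0,-1.5,0,8,0.3],
  [0,0,0,-1.5,0,14,0.3],
  [0,0,0,-1.5,0,22,0.3],
  [0,0,0,-1.5,0,32,0.3],
  [0,0,0,-1.5,0,44,0.3],
  [0,0,0,-1.5,0,54,0.3],
  [0,0,0,-1.5,0,60,0.3],
])

```text
t: 9.52
position: [527.3, 33.9, 188.7]
eef_rot: [-0.194, 2.529, 0.066]
force: [-0.1, 0.6, -0.3]
opening: 0.398
gripper_force: 38.7
```

```bash
python3 -c "
from mv import *
st()
p,R=rackpose(2,127)
rel(p,R)"
```

```text
{'t': 9.517, 'q': [0.018, -0.062, -0.652, 0.378, 0.08, -0.11], 'position': [527.328, 33.938, 188.747], 'force': [-0.051, 0.551, -0.264], 'moment': [-0.107, 0.649, -0.038], 'tau': [-0.066, -23.931, 26.495, -4.283, 0.225, -0.005], 'opening': 0.398, 'gripper_force': 38.721}
turn [0.0, -0.2, -0.3] shift [0.1, -0.0, 54.3]
```

Emit:
play_rows([
  [0,0,0,0,0,12,0.3],
  [0,0,0,0,0,26,0.3],
  [0,0,0,0,0,38,0.3],
  [0,0,0,0,0,46,0.3],
  [0,0,0,0,0,51,0.3],
  [0,0,0,0,0,54,0.3],
  [0,0,0,0,0,54,0.3],
  [0,0,0,0,0,54,0.3],
])

```text
t: 10.18
position: [557.8, 38.7, 146.5]
eef_rot: [-0.194, 2.527, 0.066]
force: [0.7, -0.4, -0.0]
opening: 0.402
gripper_force: 38.7
```

Emit:
play_rows([
  [0,0,0,0,0,0,0.45],
  [0,0,0,0,0,0,0.6],
  [0,0,0,0,0,0,0.8],
  [0,0,0,0,0,0,1],
  [0,0,0,0,0,0,1],
  [0,0,0,0,0,-10,1],
  [0,0,0,0,0,-25,1],
  [0,0,0,0,0,-45,1],
])

```text
t: 10.85
position: [531.6, 34.6, 182.4]
eef_rot: [-0.194, 2.529, 0.066]
force: [0.8, -0.1, 0.3]
opening: 0.999
gripper_force: 0.0
```

```bash
python3 -c "
from mv import *
st()
p,R=rackpose(2,217)
rel(p,R)
p,R=rackpose(1,217)
rel(p,R)"
```

```text
{'t': 10.85, 'q': [0.02, -0.044, -0.655, 0.358, 0.079, -0.109], 'position': [531.57, 34.623, 182.442], 'force': [0.767, -0.053, 0.32], 'moment': [-0.103, 0.565, 0.071], 'tau': [0.276, -20.787, 25.088, -5.199, 0.189, 0.042], 'opening': 0.999, 'gripper_force': 0.0}
turn [0.0, -0.3, -0.3] shift [0.5, 0.0, -43.3]
turn [0.0, -0.3, -0.3] shift [1.0, 100.0, -43.3]
```

Emit:
play_rows([
  [0,0,0,0,0,-20,1],
  [0,0,0,0,0,-40,1],
  [0,0,0,0.5,8,-46,1],
  [0,0,0,1,30,-46,1],
  [0,0,0,1,60,-46,1],
  [0,0,0,1,85,-46,1],
  [0,-0.3,-0.3,1,100,-46,1],
  [0,-0.3,-0.3,1,100,-46,1],
])

```text
t: 11.52
position: [489.6, 132.2, 220.4]
eef_rot: [-0.206, 2.521, 0.067]
force: [-0.4, -0.6, -0.2]
opening: 1.002
gripper_force: 0.0
```

```bash
python3 -c "
from mv import *
st()
p,R=rackpose(1,127)
rel(p,R)"; python3 wrist.py pics/w3.png
```

```text
{'t': 11.517, 'q': [0.315, -0.15, -0.639, 0.473, -0.086, 0.125], 'position': [489.573, 132.191, 220.447], 'force': [-0.357, -0.571, -0.227], 'moment': [-0.123, 0.617, 0.033], 'tau': [0.507, -19.986, 27.469, -4.352, -0.274, 0.226], 'opening': 1.002, 'gripper_force': 0.0}
turn [0.2, 0.2, 0.2] shift [1.0, -3.3, 92.7]
```

View pics/w3.png

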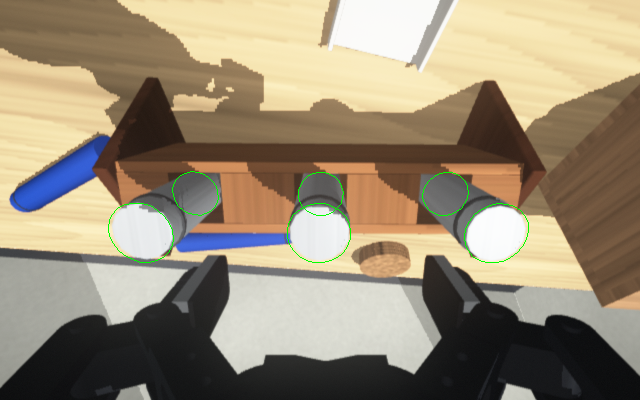

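The picture shows the returned tube (cap at (141,231)) on its home outline, and the middle tube (cap at (320,232)) centred between the fingers.

Emit:
play_rows([
  [0,0,0,0,0,15,1],
  [0,0,0,0,0,35,1],
  [0,0,0,0,0,55,1],
  [0,0,0,0,0,75,1],
  [0,0,0,0,0,87,1],
  [0,0,0,0,0,92.5,1],
  [0,0,0,0,0,92.5,1],
  [0,0,0,0,0,92.5,1],
])

```text
t: 12.23
position: [542.8, 137.0, 144.9]
eef_rot: [-0.199, 2.522, 0.063]
force: [-0.4, -1.2, -0.1]
opening: 0.998
gripper_force: 0.0
```

```bash
python3 -c "
from mv import *
st()
p,R=rackpose(1,127)
rel(p,R)"
```

```text
{'t': 12.233, 'q': [0.288, 0.066, -0.669, 0.226, -0.075, 0.107], 'position': [542.801, 136.996, 144.91], 'force': [-0.417, -1.185, -0.09], 'moment': [-0.13, 0.54, -0.013], 'tau': [-0.051, -26.447, 23.63, -4.313, -0.196, -0.002], 'opening': 0.998, 'gripper_force': 0.0}
turn [-0.0, 0.1, -0.1] shift [1.1, 0.7, 0.3]
```

Aligned within 1 mm. I'll grip and draw it fully out.

Emit:
play_rows([
  [0,0,0,1,0.5,0,0.6],
  [0,0,0,1,0.5,0,0.3],
  [0,0,0,1,0.5,0,0.3],
  [0,0,0,1,0.5,0,0.3],
  [0,0,0,1,0.5,0,0.3],
  [0,0,0,1,0.5,0,0.3],
  [0,0,0,1,0.5,0,0.3],
  [0,0,0,1,0.5,-5,0.3],
], squeeze=50)

```text
t: 12.9
position: [539.5, 137.6, 149.0]
eef_rot: [-0.2, 2.52, 0.064]
force: [0.9, 0.1, -1.4]
opening: 0.398
gripper_force: 49.7
```

Emit:
play_rows([
  [0,0,0,0,0,-10,0.3],
  [0,0,0,0,0,-25,0.3],
  [0,0,0,0,0,-42,0.3],
  [0,0,0,0,0,-60,0.3],
  [0,0,0,0,0,-78,0.3],
  [0,0,0,0,0,-95,0.3],
  [0,0,0,0,0,-106,0.3],
  [0,0,0,0,0,-112,0.3],
])

```text
t: 13.57
position: [474.8, 127.5, 241.6]
eef_rot: [-0.201, 2.52, 0.065]
force: [-0.5, 0.1, -1.9]
opening: 0.398
gripper_force: 50.1
```

```bash
python3 avg.py;  python3 -c "
from mv import *
st()
p,R=rackpose(1,127)
rel(p,R)"
```

```text
F [ 0.19  0.17 -1.36] sd [0.5  0.63 0.5 ] M [-0.108  0.722 -0.012] [0.037 0.024 0.024] tau [ 1.000e-02 -1.875e+01  2.889e+01 -4.540e+00 -2.700e-01  0.000e+00] 14.0667 50.10199797805399
{'t': 14.067, 'q': [0.318, -0.203, -0.624, 0.543, -0.091, 0.131], 'position': [475.302, 127.229, 239.418], 'force': [0.363, -1.048, -0.573], 'moment': [-0.097, 0.69, -0.004], 'tau': [0.005, -18.636, 28.79, -4.574, -0.272, -0.0], 'opening': 0.396, 'gripper_force': 50.102}
turn [-0.0, 0.1, -0.0] shift [-0.4, -0.3, 116.8]
```

This one is also empty (-1.4 N), so I reinsert it the same way.

Emit:
play_rows([
  [0,0,0,-1.5,0,4,0.3],
  [0,0,0,-1.5,0,8,0.3],
  [0,0,0,-1.5,0,14,0.3],
  [0,0,0,-1.5,0,22,0.3],
  [0,0,0,-1.5,0,32,0.3],
  [0,0,0,-1.5,0,44,0.3],
  [0,0,0,-1.5,0,56,0.3],
  [0,0,0,-1.5,0,66,0.3],
])

```text
t: 14.73
position: [514.6, 133.5, 185.7]
eef_rot: [-0.2, 2.522, 0.064]
force: [-0.3, -0.1, -0.8]
opening: 0.398
gripper_force: 50.1
```

```bash
python3 -c "
from mv import *
st()
p,R=rackpose(1,127)
rel(p,R)"
```

```text
{'t': 14.733, 'q': [0.3, -0.053, -0.659, 0.357, -0.081, 0.116], 'position': [514.551, 133.474, 185.688], 'force': [-0.34, -0.125, -0.756], 'moment': [-0.084, 0.665, -0.06], 'tau': [0.11, -24.724, 26.272, -4.034, -0.235, 0.016], 'opening': 0.398, 'gripper_force': 50.102}
turn [-0.0, 0.1, -0.0] shift [1.3, -0.3, 50.0]
```

Emit:
play_rows([
  [0,0,0,0,0,12,0.3],
  [0,0,0,0,0,26,0.3],
  [0,0,0,0,0,37,0.3],
  [0,0,0,0,0,44,0.3],
  [0,0,0,0,0,48,0.3],
  [0,0,0,0,0,50.5,0.3],
  [0,0,0,0,0,50.5,0.3],
  [0,0,0,0,0,50.5,0.3],
])

```text
t: 15.4
position: [542.7, 138.0, 145.9]
eef_rot: [-0.2, 2.521, 0.063]
force: [-0.9, 0.3, -1.2]
opening: 0.396
gripper_force: 50.2
```

Emit:
play_rows([
  [0,0,0,0,0,0,0.45],
  [0,0,0,0,0,0,0.6],
  [0,0,0,0,0,0,0.8],
  [0,0,0,0,0,0,1],
  [0,0,0,0,0,0,1],
  [0,0,0,0,0,-10,1],
  [0,0,0,0,0,-30,1],
  [0,0,0,0,0,-55,1],
])

```text
t: 16.07
position: [510.6, 132.7, 189.6]
eef_rot: [-0.2, 2.524, 0.063]
force: [-0.4, -0.5, 0.5]
opening: 0.999
gripper_force: 0.0
```

Emit:
play_rows([
  [0,0,0,0,0,-20,1],
  [0,0,0,0,0,-35,1],
  [0,0,0,0,10,-36,1],
  [0,0,0,0,35,-36,1],
  [0,0,0,0,62,-36,1],
  [0,0,0,0,86,-36,1],
  [0,0,0,0,100,-36,1],
  [0,0,0,0,100,-36,1],
])

```text
t: 16.73
position: [475.2, 231.4, 220.7]
eef_rot: [-0.205, 2.52, 0.067]
force: [0.5, -1.1, 0.2]
opening: 1.001
gripper_force: 0.0
```

```bash
python3 wrist.py pics/w4.png; python3 -c "
from mv import *
st()
p,R=rackpose(0,127)
rel(p,R)"
```

```text
{'t': 16.783, 'q': [0.588, -0.08, -0.575, 0.506, -0.241, 0.356], 'position': [475.142, 229.936, 220.354], 'force': [-1.227, 0.076, -0.025], 'moment': [-0.087, 0.518, -0.043], 'tau': [0.602, -22.808, 27.37, -4.082, -0.601, 0.074], 'opening': 0.998, 'gripper_force': 0.0}
turn [0.1, 0.2, 0.1] shift [2.0, -1.9, 92.0]
```

View pics/w4.png

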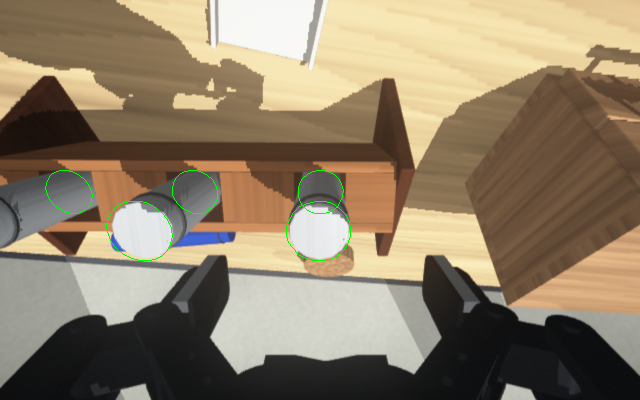

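The picture shows the middle tube home (cap at (142,231)) and the last tube centred in the fingers at (319,230). I approach and grip it.

Emit:
play_rows([
  [0,0,0,0,0,15,1],
  [0,0,0,0.5,0,35,1],
  [0,0,0,1,0,55,1],
  [0,0,0,1.5,0,75,1],
  [0,0,0,1.5,0,87,1],
  [0,0,0,1.5,0,92,1],
  [0,0,0,1.5,0,92,0.8],
  [0,0,0,1.5,0,92,0.6],
])

```text
t: 17.45
position: [526.5, 236.0, 144.3]
eef_rot: [-0.199, 2.521, 0.063]
force: [-0.3, -0.4, -0.3]
opening: 0.749
gripper_force: 0.0
```

```bash
python3 -c "
from mv import *
st()
p,R=rackpose(0,127)
rel(p,R)"
```

```text
{'t': 17.45, 'q': [0.532, 0.116, -0.609, 0.266, -0.212, 0.311], 'position': [526.534, 235.976, 144.281], 'force': [-0.253, -0.43, -0.263], 'moment': [0.004, 0.526, -0.026], 'tau': [-0.113, -28.905, 23.541, -4.083, -0.566, -0.004], 'opening': 0.749, 'gripper_force': 0.0}
turn [-0.0, 0.2, -0.1] shift [0.4, 0.4, 0.0]
```

Emit:
play_rows([
  [0,0,0,0,0,0,0.4],
  [0,0,0,0,0,0,0.25],
  [0,0,0,0,0,0,0.25],
  [0,0,0,0,0,0,0.25],
  [0,0,0,0,0,0,0.25],
  [0,0,0,0,0,0,0.25],
  [0,0,0,0,0,0,0.25],
  [0,0,0,0,0,-5,0.25],
], squeeze=70)

```text
t: 18.12
position: [524.2, 236.3, 148.9]
eef_rot: [-0.199, 2.519, 0.064]
force: [5.0, 0.6, -3.6]
opening: 0.394
gripper_force: 70.2
```

Emit:
play_rows([
  [0,0,0,0,0,-10,0.25],
  [0,0,0,0,0,-25,0.25],
  [0,0,0,0,0,-42,0.25],
  [0,0,0,0,0,-60,0.25],
  [0,0,0,0,0,-78,0.25],
  [0,0,0,0,0,-95,0.25],
  [0,0,0,0,0,-108,0.25],
  [0,0,0,0,0,-115,0.25],
])

```text
t: 18.78
position: [456.6, 225.8, 242.7]
eef_rot: [-0.202, 2.522, 0.065]
force: [0.3, 0.5, -3.7]
opening: 0.396
gripper_force: 70.9
```

```bash
python3 avg.py;  python3 -c "
from mv import *
st()
p,R=rackpose(0,127)
rel(p,R)"
```

```text
F [ 0.14  0.14 -3.83] sd [0.66 0.55 0.5 ] M [-0.186  1.202 -0.014] [0.041 0.023 0.033] tau [  0.04 -23.3   30.24  -4.89  -0.99   0.  ] 19.2833 70.85881917737424
{'t': 19.283, 'q': [0.606, -0.135, -0.56, 0.581, -0.252, 0.374], 'position': [458.068, 225.601, 241.331], 'force': [0.135, -0.284, -3.15], 'moment': [-0.218, 1.146, 0.019], 'tau': [0.012, -23.181, 30.123, -4.934, -0.988, -0.001], 'opening': 0.39, 'gripper_force': 70.859}
turn [-0.0, 0.1, -0.0] shift [-0.5, -0.1, 119.2]
```

The third tube is heavy (-3.8 N, about 0.39 kg). Now I carry it upright, passing on the robot side of the rack.

```bash
cat >> mv.py <<'E'
def down(x,y,z):
    Z=np.array([0,0,-1.]);Y=Rr[:,1];return np.array([x,y,z]),np.c_[np.cross(Y,Z),Y,Z]
E
python3 -c "
from mv import *
p,R=down(400,190,290)
rel(p,R)"
```

```text
turn [-0.0, 35.1, -0.0] shift [23.6, -26.0, -76.0]
```

Emit:
play_rows([
  [0,0,0,0,0,-8,0.25],
  [0,1.5,0,0,0,-18,0.25],
  [0,6.5,0,4,-3,-30,0.25],
  [0,12,0,8,-8,-42,0.25],
  [0,18,0,12,-13,-53,0.25],
  [0,24,0,16,-18,-62,0.25],
  [0,30,0,20,-22,-70,0.25],
  [0,35.1,0,23.6,-26,-76,0.25],
])

```text
t: 19.95
position: [401.2, 190.3, 293.3]
eef_rot: [-0.248, 3.13, 0.002]
force: [0.5, -0.2, -4.2]
opening: 0.393
gripper_force: 70.7
```

```bash
python3 wrist.py pics/w5.png; python3 -c "
from mv import *
st()
p,R=down(447.2,-348,270)
rel(p,R)"
```

```text
{'t': 20.0, 'q': [0.441, 0.114, 0.007, 1.467, 0.0, 0.284], 'position': [402.246, 189.771, 292.058], 'force': [2.892, 1.061, -3.348], 'moment': [0.051, -0.3, 0.043], 'tau': [0.699, -37.392, 25.845, 0.655, 0.32, -0.069], 'opening': 0.389, 'gripper_force': 70.713}
turn [-0.0, -0.2, -0.1] shift [39.6, -538.2, 22.6]
```

View pics/w5.png

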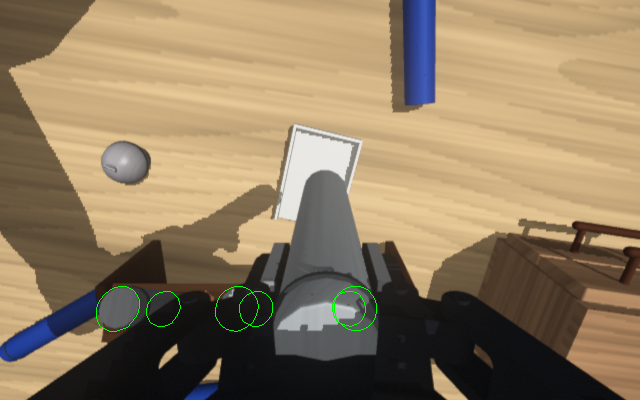

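The tube hangs upright in the grip, with the spoon rest and infuser untouched. That was my tenth picture, so I'll check the rest by numbers.

Emit:
play_rows([
  [0,0,0,1,-10,0,0.25],
  [0,0,0,3,-32,0,0.25],
  [0,0,0,5,-66,0,0.25],
  [0,0,0,7,-102,0,0.25],
  [0,0,0,10,-138,0,0.25],
  [0,0,0,13,-174,0,0.25],
  [0,0,0,15,-210,0,0.25],
  [0,0,0,18,-246,0,0.25],
])

```text
t: 20.67
position: [420.7, -57.6, 291.2]
eef_rot: [-0.249, 3.126, -0.003]
force: [0.2, 0.8, -3.8]
opening: 0.395
gripper_force: 70.7
```

Emit:
play_rows([
  [0,0,0,3,-36,2,0.25],
  [0,0,0,5,-72,4,0.25],
  [0,0,0,8,-108,7,0.25],
  [0,0,0,11,-144,10,0.25],
  [0,0,0,14,-180,13,0.25],
  [0,0,0,16,-212,16,0.25],
  [0,0,0,19,-238,19,0.25],
  [0,0,0,21.6,-255,22,0.25],
])

```text
t: 21.33
position: [439.6, -314.0, 268.7]
eef_rot: [-0.245, 3.129, -0.007]
force: [1.1, 0.5, -4.7]
opening: 0.391
gripper_force: 70.9
```

```bash
cat > chk.py <<'E'
from mv import *
st()
rel(*down(447.2,-348,250))
o=env.get_obs();T=np.eye(4);T[:3,:3]=Ro.from_rotvec(o["eef_rot"]).as_matrix();T[:3,3]=o["position"]
w=env.read_camera("wrist");W=np.linalg.inv(T@np.array(w["hand_eye"]))
for n in("tube_a","mug"):
    for d in env.trace("wrist",n):print("wrist",n,round(d["p"],2),np.round(d["bbox"],1).tolist())
bot=T[:3,3]+T[:3,2]*127;q=proj(w,cyl(bot,-T[:3,2],18,0,190),W);print("pred bottom circle rows/cols",q[:24].min(0),q[:24].max(0))
q=proj(w,cyl(MUG,[0,0,1],45,0,98),W);print("pred mug rim",q[24:].min(0),q[24:].max(0),"all",q.min(0),q.max(0))
R={}
for c in("scene","side"):
    R[c]=env.read_camera(c);pr=hullmask(proj(R[c],cyl(bot,-T[:3,2],18,0,130)));ys,xs=np.nonzero(pr>.5);print(c,"pred tube box",xs.min(),xs.max(),ys.min(),ys.max())
    for n in("tube_a","mug"):
        for d in env.trace(c,n):
            b=d["bbox"];print(c,n,round(d["p"],2),"x",b[0]-b[2]/2,b[0]+b[2]/2,"y",b[1]-b[3]/2,b[1]+b[3]/2)
E
python3 chk.py
```

```text
{'t': 21.333, 'q': [-0.62, 0.306, 0.189, 1.449, -0.001, -0.776], 'position': [439.604, -314.026, 268.704], 'force': [1.08, 0.525, -4.705], 'moment': [-0.067, -0.052, 0.063], 'tau': [0.403, -43.914, 26.802, 0.075, -0.051, 0.163], 'opening': 0.391, 'gripper_force': 70.87}
turn [-0.3, 0.2, -0.1] shift [-2.1, -34.7, 18.9]
wrist tube_a 0.9 [437.2, 29.1, 186.4, 58.3]
wrist tube_a 0.88 [629.9, 356.1, 20.3, 33.0]
wrist tube_a 0.56 [324.4, 266.1, 102.7, 194.5]
wrist mug 0.95 [280.4, 176.0, 115.7, 98.0]
pred bottom circle rows/cols [303.3387966  169.60302929] [345.75043667 210.59374245]
pred mug rim [243.93865675 133.80921089] [335.89109814 223.59487923] all [243.93865675 125.94528306] [335.89109814 223.59487923]
scene pred tube box 259 273 83 130
scene tube_a 0.96 x 347.95 367.84999999999997 y 160.45000000000002 196.15
scene tube_a 0.9 x 257.70000000000005 274.5 y 60.45 129.95
scene tube_a 0.73 x 248.75 335.65 y 277.09999999999997 312.7
scene tube_a 0.7 x 297.59999999999997 355.8 y 141.04999999999998 151.15
scene tube_a 0.66 x 383.40000000000003 408.2 y 171.04999999999998 210.35
scene tube_a 0.65 x 469.55 484.65000000000003 y 169.15 220.04999999999998
scene tube_a 0.6 x 215.05 290.15 y 222.25 241.35000000000002
scene mug 0.76 x 234.0 277.0 y 131.15 171.45000000000002
side pred tube box 391 410 90 141
side tube_a 0.97 x 274.55 307.84999999999997 y 174.95000000000002 204.85
side tube_a 0.97 x 322.4 426.0 y 352.9 398.9
side tube_a 0.88 x 251.64999999999998 291.15 y 199.7 235.3
side tube_a 0.83 x 186.75 227.45 y 174.45000000000002 230.15
side tube_a 0.77 x 276.4 291.4 y 152.95000000000002 178.85
side tube_a 0.71 x 435.90000000000003 455.3 y 187.54999999999998 244.65
side tube_a 0.57 x 393.65 412.75 y 75.4 142.2
side mug 0.89 x 378.85 418.35 y 141.15 182.04999999999998
```

Emit:
play_rows([
  [0,0,0,0,-9,0,0.25],
  [0,0,0,-1,-20,2,0.25],
  [0,0,0,-2,-28,6,0.25],
  [-0.2,0.2,0,-2,-33,10,0.25],
  [-0.3,0.2,0,-2,-34.5,14,0.25],
  [-0.3,0.2,0,-2,-34.5,17,0.25],
  [-0.3,0.2,0,-2,-34.5,18,0.25],
  [-0.3,0.2,0,-2,-34.5,18,0.25],
])

```text
t: 22.45
position: [447.2, -344.2, 249.9]
eef_rot: [0.249, -3.128, -0.01]
force: [-0.6, 0.7, -4.0]
opening: 0.393
gripper_force: 71.1
```

```bash
python3 chk.py | grep -v "tube_a" ; python3 -c "
from mv import *
rel(*down(447.2,-348,140))"
```

```text
{'t': 22.45, 'q': [-0.657, 0.37, 0.232, 1.44, 0.002, -0.816], 'position': [447.182, -344.188, 249.851], 'force': [-0.638, 0.697, -3.991], 'moment': [0.037, -0.047, -0.005], 'tau': [-0.126, -45.821, 27.202, -0.026, -0.021, -0.0], 'opening': 0.393, 'gripper_force': 71.127}
turn [0.4, -0.2, -0.0] shift [0.6, -3.8, -0.2]
wrist mug 0.89 [309.5, 175.1, 126.3, 92.3]
pred bottom circle rows/cols [303.32848092 169.6046481 ] [345.74488568 210.59978207]
pred mug rim [270.59951191 133.75841108] [368.31186329 229.01324172] all [270.59951191 126.06085348] [368.31186329 229.01324172]
scene pred tube box 249 264 87 133
scene mug 0.96 x 232.45000000000002 275.15000000000003 y 132.25 171.95
side pred tube box 392 411 91 141
side mug 0.94 x 380.04999999999995 417.75 y 137.35000000000002 184.25
turn [0.3, -0.1, -0.0] shift [0.8, -4.0, 110.9]
```

Emit:
play_rows([
  [0.3,-0.1,0,0,-1,6,0.25],
  [0.3,-0.1,0,0.5,-2,18,0.25],
  [0.3,-0.1,0,0.5,-2,34,0.25],
  [0.3,-0.1,0,0.5,-2,52,0.25],
  [0.3,-0.1,0,0.5,-2,70,0.25],
  [0.3,-0.1,0,0.5,-2,86,0.25],
  [0.3,-0.1,0,0.5,-2,98,0.25],
  [0.3,-0.1,0,0.5,-2,106,0.25],
])

```text
t: 23.57
position: [446.1, -345.4, 142.5]
eef_rot: [0.249, -3.129, -0.003]
force: [-0.5, -0.2, -4.7]
opening: 0.395
gripper_force: 71.0
```

```bash
python3 avg.py; python3 -c "
from mv import *
st();rel(*down(447.2,-346,132))"
```

```text
F [-0.19 -0.11 -3.85] sd [0.47 0.48 0.7 ] M [ 0.021 -0.013  0.006] [0.054 0.04  0.021] tau [-0.000e+00 -4.683e+01  2.560e+01 -3.000e-02 -1.000e-02  0.000e+00] 24.0667 71.13956591114402
{'t': 24.067, 'q': [-0.659, 0.418, 0.029, 1.18, -0.0, -0.817], 'position': [447.419, -346.367, 145.419], 'force': [-1.315, -0.197, -4.54], 'moment': [0.008, 0.006, -0.027], 'tau': [-0.001, -46.766, 25.633, -0.006, -0.01, -0.0], 'opening': 0.392, 'gripper_force': 71.14}
turn [-0.0, 0.0, -0.0] shift [0.2, 0.4, 13.4]
```

Emit:
play_rows([
  [0,0,0,0,0,3,0.25],
  [0,0,0,0,0,6,0.25],
  [0,0,0,0,0,8,0.25],
  [0,0,0,0,0,9,0.25],
  [0,0,0,0,0,10,0.25],
  [0,0,0,0,0,10.5,0.25],
  [0,0,0,0,0,11,0.25],
  [0,0,0,0,0,11,0.25],
])

```text
t: 24.73
position: [446.9, -346.0, 133.9]
eef_rot: [0.249, -3.131, -0.0]
force: [-0.6, -0.1, -2.2]
opening: 0.393
gripper_force: 71.4
```

```bash
sed -i 's/range(10)/range(5)/' avg.py; python3 avg.py; python3 -c "
from mv import *
st();rel(*down(447.2,-346,132))"
```

```text
F [-1.34  0.92 -1.71] sd [0.31 0.3  0.73] M [0.299 0.291 0.018] [0.035 0.059 0.025] tau [-5.000e-02 -4.564e+01  2.517e+01 -6.400e-01 -7.000e-02  2.000e-02] 24.9833 71.48185260593891
{'t': 24.983, 'q': [-0.659, 0.427, 0.011, 1.155, -0.0, -0.817], 'position': [447.02, -345.971, 133.862], 'force': [-1.9, 1.145, -0.604], 'moment': [0.341, 0.323, 0.039], 'tau': [-0.063, -45.408, 25.112, -0.734, -0.088, 0.017], 'opening': 0.395, 'gripper_force': 71.482}
turn [0.0, -0.0, -0.0] shift [-0.2, -0.1, 1.9]
```

Contact has started, with the floor now carrying part of the weight. I lower a touch more.

Emit:
play_rows([
  [0,0,0,0,0,0.2,0.25],
  [0,0,0,0,0,0.4,0.25],
  [0,0,0,0,0,0.6,0.25],
  [0,0,0,0,0,0.7,0.25],
  [0,0,0,0,0,0.7,0.25],
  [0,0,0,0,0,0.7,0.25],
  [0,0,0,0,0,0.7,0.25],
  [0,0,0,0,0,0.7,0.25],
], squeeze=30)

```text
t: 25.65
position: [447.1, -346.0, 133.8]
eef_rot: [-0.249, 3.132, -0.0]
force: [-2.8, 1.9, 5.3]
opening: 0.397
gripper_force: 72.2
```

```bash
python3 avg.py; python3 -c "
from mv import *
st();rel(*down(447.2,-346,132))"
```

```text
F [-2.81  2.27  4.71] sd [0.61 0.63 0.41] M [0.771 0.765 0.018] [0.021 0.018 0.022] tau [-7.000e-02 -4.239e+01  2.415e+01 -1.690e+00 -1.500e-01  3.000e-02] 25.9 72.24720404483378
{'t': 25.9, 'q': [-0.659, 0.427, 0.01, 1.154, -0.0, -0.817], 'position': [447.089, -346.019, 133.822], 'force': [-2.027, 3.192, 4.496], 'moment': [0.765, 0.771, 0.043], 'tau': [-0.067, -42.385, 24.149, -1.69, -0.15, 0.031], 'opening': 0.396, 'gripper_force': 72.247}
turn [-0.0, 0.0, -0.0] shift [-0.1, 0.0, 1.8]
```

Emit:
play_rows([
  [0,0,0,0,0,-0.3,0.3],
  [0,0,0,0,0,-0.4,0.36],
  [0,0,0,0,0,-0.4,0.38],
  [0,0,0,0,0,-0.4,0.4],
  [0,0,0,0,0,-0.4,0.42],
  [0,0,0,0,0,-0.4,0.45],
  [0,0,0,0,0,-0.4,0.5],
  [0,0,0,0,0,-0.4,0.55],
], squeeze=20)

```text
t: 26.57
position: [447.3, -346.3, 133.1]
eef_rot: [0.249, -3.131, 0.0]
force: [1.1, 1.0, 0.0]
opening: 0.548
gripper_force: 0.0
```

Emit:
play_rows([
  [0,0,0,0,0,0,0.7],
  [0,0,0,0,0,0,0.85],
  [0,0,0,0,0,0,1],
  [0,0,0,0,0,0,1],
  [0,0,0,0,0,0,1],
  [0,0,0,0,0,0,1],
  [0,0,0,0,0,-5,1],
  [0,0,0,0,0,-15,1],
])

```text
t: 27.23
position: [446.2, -345.4, 147.6]
eef_rot: [0.249, -3.129, -0.003]
force: [-0.3, 0.3, -0.2]
opening: 1.0
gripper_force: 0.0
```

Emit:
play_rows([
  [0,0,0,0,0,-15,1],
  [0,0,0,0,0,-35,1],
  [0,0,0,0,0,-55,1],
  [0,0,0,0,0,-75,1],
  [0,0,0,0,0,-95,1],
  [0,0,0,0,0,-115,1],
  [0,0,0,0,0,-130,1],
  [0,0,0,0,0,-135,1],
])

```text
t: 27.9
position: [448.1, -346.9, 287.5]
eef_rot: [-0.249, 3.127, -0.006]
force: [0.4, 0.2, 0.5]
opening: 1.001
gripper_force: 0.0
```

```bash
cat > fin.py <<'E'
from mv import *
st()
for c in("scene","side"):
    r=env.read_camera(c)
    for lab,q in[("upright",cyl(np.array(MUG)+[0,2,6],[0,0,1],18,98,190))]+[(f"tube{i}",cyl(S[i],AX,18,108,190)) for i in range(3)]:
        p=proj(r,q);print(c,"pred",lab,np.round(p.min(0)),np.round(p.max(0)))
    for n in("tube_a","mug","jar","infuser","spoon_rest"):
        for d in env.trace(c,n):
            b=d["bbox"];print(c,n,round(d["p"],2),np.round([b[0]-b[2]/2,b[1]-b[3]/2,b[0]+b[2]/2,b[1]+b[3]/2]),"ctr",np.round(b[:2]))
E
python3 fin.py
```

```text
{'t': 27.9, 'q': [-0.659, 0.358, 0.311, 1.518, -0.0, -0.817], 'position': [448.106, -346.855, 287.521], 'force': [0.438, 0.191, 0.523], 'moment': [-0.036, 0.057, 0.015], 'tau': [0.001, -41.978, 24.806, 0.153, -0.0, 0.0], 'opening': 1.001, 'gripper_force': 0.0}
scene pred upright [249. 105.] [264. 139.]
scene pred tube0 [425. 182.] [451. 221.]
scene pred tube1 [383. 171.] [407. 209.]
scene pred tube2 [343. 160.] [366. 197.]
scene tube_a 0.93 [297. 140. 356. 154.] ctr [326. 147.]
scene tube_a 0.83 [249. 276. 337. 311.] ctr [293. 293.]
scene tube_a 0.79 [469. 169. 486. 220.] ctr [477. 194.]
scene tube_a 0.77 [253. 105. 265. 144.] ctr [259. 124.]
scene tube_a 0.67 [384. 170. 409. 210.] ctr [396. 190.]
scene tube_a 0.66 [343. 162. 366. 198.] ctr [354. 180.]
scene tube_a 0.66 [213. 223. 291. 242.] ctr [252. 232.]
scene tube_a 0.28 [305. 185. 466. 301.] ctr [386. 243.]
scene mug 0.82 [235. 134. 276. 172.] ctr [255. 153.]
scene spoon_rest 0.71 [414. 201. 450. 220.] ctr [432. 210.]
side pred upright [391. 110.] [408. 147.]
side pred tube0 [232. 230.] [268. 265.]
side pred tube1 [255. 198.] [289. 232.]
side pred tube2 [276. 172.] [308. 204.]
side tube_a 0.96 [184. 171. 226. 230.] ctr [205. 200.]
side tube_a 0.94 [251. 203. 292. 237.] ctr [272. 220.]
side tube_a 0.91 [393. 109. 411. 153.] ctr [402. 131.]
side tube_a 0.91 [269. 173. 306. 206.] ctr [288. 190.]
side tube_a 0.78 [433. 184. 453. 248.] ctr [443. 216.]
side tube_a 0.69 [322. 350. 425. 398.] ctr [373. 374.]
side tube_a 0.59 [277. 152. 290. 178.] ctr [283. 165.]
side mug 0.94 [378. 141. 416. 181.] ctr [397. 161.]
side mug 0.6 [177. 171. 307. 327.] ctr [242. 249.]
side jar 0.94 [317. 113. 343. 156.] ctr [330. 134.]
side infuser 0.94 [338. 213. 364. 238.] ctr [351. 226.]
side spoon_rest 0.87 [267. 268. 340. 328.] ctr [304. 298.]
```

```bash
cat > home.py <<'E'
from mv import *
from scipy.optimize import minimize_scalar
res={1:[],2:[]}
for k in range(5):
    r=env.read_camera("side")
    for i in(1,2):
        t=proj(r,[S[i]+AX*149])[0]
        for d in env.trace("side","tube_a"):
            if np.hypot(*(np.array(d["bbox"][:2])-t))<8:
                m=d["region"].astype(np.float32)
                f=lambda e:-iou(hullmask(proj(r,cyl(S[i],AX,18,108,190+e))),m)
                b=min(np.arange(-15,20,1.),key=f);res[i].append((b,round(-f(b),2)));break
print(res)
r=env.read_camera("side");g=cv2.cvtColor(r["img"],cv2.COLOR_RGB2GRAY);print(env.get_obs()["t"])
o=cv2.cvtColor(cv2.imread("pics/side0.png"),cv2.COLOR_BGR2GRAY);d=cv2.absdiff(g,o)
print("diff in rack region",[(int((d[y0:y1,x0:x1]>25).sum())) for x0,y0,x1,y1 in((276,170,312,206),(252,196,292,234),(230,228,270,268),(335,210,366,240),(264,265,342,330),(315,108,346,158))])
E
python3 home.py
```

```text
{1: [(np.float64(-1.0), np.float32(0.91)), (np.float64(1.0), np.float32(0.88)), (np.float64(-1.0), np.float32(0.92)), (np.float64(-2.0), np.float32(0.92)), (np.float64(-1.0), np.float32(0.9))], 2: [(np.float64(-2.0), np.float32(0.86)), (np.float64(-1.0), np.float32(0.78)), (np.float64(0.0), np.float32(0.86)), (np.float64(0.0), np.float32(0.84))]}
29.3
diff in rack region [0, 29, 536, 0, 18, 1]
```

Compared with the first picture, both empty tubes and the bystanders are unchanged, and the heavy tube stands in the mug. I hand in.

```bash
python3 -c "
from workcell import env
print(env.job_done())"
```

```text
the job is handed in; nothing more can be done
None
```

I handed the job in at about 29 s: the heavy tube (left socket, about 0.39 kg) stands upright in the yellow mug, both empty tubes are fully home in the rack, and the jar, infuser and spoon rest did not move.

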